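# Sweep tissue cassettes into the basket and clip its cover down

## Robot

A 6-joint arm with a two-finger parallel gripper is mounted at the origin on the work surface. World frame = base frame: x ahead of the robot, y to its left, z up, the work surface at z = 0. Lengths are in m, angles in rad, forces in N, time in s.
With the tool pointing down it reaches from about 0.225 to 0.725 m from the base axis. Payload 3.1 kg.
Tool frame: the origin (TCP) lies on the centre line of the jaws, within the pads' length; the fingertips stand 14 mm ahead of it and the grasp point (between the pads) lies 5 mm behind it; y points along the fingers, x is the direction in which the jaws open and shut, and the axes are right-handed (so a half turn about y gives the same grasp; the last joint's range is limited). The gripper opens to 85 mm and grips with 20 to 120 N. Pads are 22 mm wide; open, the fingers measure 114 mm over their backs; the gripper's body (76 mm by 85 mm) begins 54 mm behind the grasp point. The pads swing forward as they close: fully open they stand 13 mm farther back than shut.
Start: joints at [-1.315, 0.048, 0.099, 1.622, 0, 1.443], TCP at [0.197, -0.487, 0.245] pointing down, gripper open.
Joint ranges: [-2.91, 2.91], [-0.99, 1.94], [-1.21, 1.42], [-2.12, 2.29], [-1.49, 1.47], [-3.14, 3.14]. Speed limits (rad/s): [2.79, 2.79, 3.14, 3.14, 3.14, 3.14].

## Interface

Orientations are given as a unit quaternion [w, x, y, z].
In Python, from station import r, cams gives the robot as it stands. The module is installed in compiled form; this text tells all that it offers.
- The arm moves only by the tool step_arm, never from a script. Its argument "steps" is a list of rows, each a list of 6 numbers: the shift along the tool's x, y, z as a fraction of full scale, then the turn, a rotation vector about the tool's x, y, z as a fraction of full scale. In form: [[tx, ty, tz, wx, wy, wz], ...]. A call has 1 to 8 rows; each row is the pose to reach, as a shift and turn from the pose commanded when the call began, along the tool's axes at that moment; what a row does not reach only later rows make up. Full scale, the value 1, is 150 mm for a shift and 45 degrees for a turn. A row lasts 1/10 s, in which the tool goes at most 50 mm and 8.59 degrees, less where a joint would pass 70% of its speed; a pose out of reach is approached as far as the arm can. A call with a number of a shift or a turn outside -1 to 1 is refused whole. A call with a gripper value outside its range is refused whole. "gripper" is the gripper's target within -1 to 1 (fully open at 1, half-way at 0, shut at -1), set as the call begins (left out, the last holds). The fingers move at their own pace and stop on an object; "squeeze" is the grip in N (left out, the last holds). Time passes only in rows, so rows that repeat a pose let the fingers close. It gives the time, the measured TCP pose, the force and the opening at its end, in the units of the state.
- r.get_state(): the state, without advancing time (a new reading comes with each control period).
- cams.camera(name): name is "scene" or "side" or "wrist"; returns a dict with "pixels" (400x640x3 uint8, red, green, blue), "fx", "fy", "cx", "cy" (pixels), "origin" and "attitude" of the camera in the world. Camera axes: x right, y up, looking along -z (the intrinsics and any distortion apply to the point x, -y, -z); pixel columns grow to the right and rows downward; lengths in m; the calibration is good to about 2 mm. The wrist camera is an equidistant fisheye: a pixel r from the principal point sees the ray r / f radians off the axis. A picture is of the moment at which its call begins. There is no depth.
- r.close_job(): hands the job in, once; it reports no verdict.
The state is a dict: "time_s": time; "qpos": joint angles; "dq": joint speeds; "joint_efforts": joint torques, N m; "position": TCP position; "tcp_rot": TCP orientation; "wrist_force": force on the tool from outside, world axes, zero at the start; "moment": the same for the moment, N m; "opening": opening from 0.0 (shut) to 1.0 (fully open).
Only numpy, scipy, OpenCV 4.12 (cv2) and the standard library are available. Lean on these libraries where they do the work, as an engineer would, in place of code of your own. Each camera call takes 0.05 s, during which the arm holds its last target. There are 200 camera calls.

## Task

Use the scraper to sweep all four tissue cassettes off the board into the white basket at its end, without touching the cassettes with the fingers, and put the scraper down clear of the basket. Then lay the blue cover on the basket and press it down until both orange catches snap over its ends, and keep pressing: finish while still pushing the clipped cover down onto its red seal with about 10 N. Do not disturb the slide tray, the stain jar or the specimen pot.

Things in the scene. Friction and masses are not known exactly. Their poses are not given: they have to be found in the camera images.
- station: Fixed station: a grey-topped loading board, 61 mm high, with a white open basket at its end. Origin on the bench, z up. Board top: x -95 to 95, y -45 to 182 mm in this frame. Basket outside: x -76 to 76, y -150 to -50 mm. Cassettes pushed along this -y fall off the board into it.
- board_edge (a point): Middle of the board's edge next to the basket, on the board's top (61 mm above the bench, station x 0, y -45 mm). The basket's nearest wall (5 mm) is 5 mm beyond and 1 mm lower.
- seat (a point): Centre of the basket's mouth at rim height (60 mm up; station x 0, y -100 mm), axes as the station's. Mouth 140 (x) by 90 (y) mm, 55 mm deep. The cover's origin goes over it, its x along this x (either way round). Cover underside above this point: 17 mm on the catches' noses, 4 to 6 mm clipped, 1 to 3.5 mm pressed.
- catch_a (a joint): Outward slide (m) of the orange spring catch beyond the basket's +x end: 0 at rest, up to 0.006. Round nose, radius 5 mm, its inner face at 76.5 mm from the mouth's centre, 40 mm long in y, from 10 to 20 mm above the rim. Spring 4 N/mm, 2 N preload. The catch and its housing reach 109 mm from the mouth's centre.
- catch_b (a joint): The same for the equal catch beyond the basket's -x end. Pressing the cover past both noses takes about 10 to 14 N in all; then the force drops suddenly as they close over its ribs.
- seal (a joint): Compression (m) of the red sprung seal, two 6 mm strips along the x ends of the basket's rim, top 6 mm above the rim: 0 free, about 0.001 with the cover clipped and let alone, rigid at 0.005. Spring 3 N/mm; pressing the clipped cover with 10 N gives 0.003 to 0.004.
- cover: Loose blue flat cover, 158 (x) by 92 (y) by 8 mm, 0.14 kg, origin at the centre of its underside, z up. Its two x ends are round ribs of radius 4 mm that pass under the catches. On top, in the middle, a white grip bar 60 (x) by 18 (y) mm, from z 8 to z 48 mm: grip it across y from above. Starts flat on the bench to the left or right of the station.
- scraper: Loose scraper standing upright at the end of the board away from the basket, about 0.18 kg; origin under the middle of its blade, z up. Aluminium blade 120 (x) by 14 (y) by 30 mm high; at its x ends two wings 8 mm wide and 20 mm high reach forward to y = -34 mm, so it pushes towards its -y. Black handle above the blade, 40 (x) by 18 (y) mm, z 30 to 78 mm: grip it across y from above.
- cassette1: Loose yellow tissue cassette lying on the board, 28 (x) by 40 (y) by 8 mm, 12 g, origin at the centre of its underside.
- cassette2: Loose green tissue cassette lying on the board, 28 (x) by 40 (y) by 8 mm, 12 g, origin at the centre of its underside.
- cassette3: Loose orange tissue cassette lying on the board, 28 (x) by 40 (y) by 8 mm, 12 g, origin at the centre of its underside.
- cassette4: Loose pink tissue cassette lying on the board, 28 (x) by 40 (y) by 8 mm, 12 g, origin at the centre of its underside.
- slide_tray: Bystander: loose wooden slide tray, 85 (x) by 100 (y) by 33 mm, origin under its centre; on the side of the station where the cover is not.
- stain_jar: Bystander: loose amber jar with a red cap, 60 mm wide, 75 mm high, origin under its centre.
- specimen_pot: Bystander: loose pot with a yellow cap, 56 mm wide, 60 mm high, origin under its centre.
Things that resemble listed ones, but are neither listed nor needed, are in the scene too. There is more than one size of the cover; the one meant has the size given above.

How it is judged:
On the way, in this order (a step that is already met when the one before it is completed fails the run):
1. all four cassettes lie inside the basket, below its rim (z of each of cassette1, cassette2, cassette3, cassette4 in the frame of seat below -0.006 m and x of cassette1 in the frame of seat between -0.07 and 0.07 m and y of cassette1 in the frame of seat between -0.045 and 0.045 m and x of cassette2 in the frame of seat between -0.07 and 0.07 m and y of cassette2 in the frame of seat between -0.045 and 0.045 m and x of cassette3 in the frame of seat between -0.07 and 0.07 m and y of cassette3 in the frame of seat between -0.045 and 0.045 m and x of cassette4 in the frame of seat between -0.07 and 0.07 m and y of cassette4 in the frame of seat between -0.045 and 0.045 m), for 0.2 s.
2. the cover is clipped: level, square on the basket, under both catches (z of cover in the frame of seat between -0.002 and 0.0075 m and horizontal distance between cover and seat below 0.01 m and angle between cover's own z axis and vertical below 0.05 rad and angle between the x axis of cover and the x axis of station, either way round below 0.08 rad), for 0.2 s.
At the end, for the whole second after the job is handed in: Cassettes in the basket, 6 mm or more below its rim; cover clipped (underside under 7.5 mm above rim, centre within 10 mm, square to 0.08 rad, tilt under 0.05 rad), fingers pressing it (over 3 N, seal in by over 2.1 mm); scraper let go, over 80 mm from the basket centre, below 130 mm (all of step 1 and all of step 2 and value of joint seal above 0.0021 m and contact force between the fingers and cover above 3 N and horizontal distance between scraper and seat above 0.08 m and height (world z) of scraper below 0.13 m and contact force between the fingers and scraper below 0.5 N); the arm keeps its last pose, push and grip.
It fails at once if a cassette is touched by the fingers (contact force between the fingers and cassette1 above 1 N or contact force between the fingers and cassette2 above 1 N or contact force between the fingers and cassette3 above 1 N or contact force between the fingers and cassette4 above 1 N).
It fails at once if a bystander is moved by more than 25 mm (distance of any of slide_tray, stain_jar, specimen_pot from where it was at the start of the episode above 0.025 m).
It also fails if it takes over 61 s, if anything falls off the work surface, if the arm or the gripper's body presses on something with over 40 N, if the wrist force passes 120 N, or if a joint passes its speed limit or range.

## Working session

There is one attempt and no reset: what is moved stays moved. The work goes in short steps, Python scripts to look and compute and a tool call to move; the robot and the scene stay as the last step left them, time stands still between calls to the robot, and variables do not carry over. Pictures are saved under pics/ and viewed, about 8 in all and at most 12, crops included, and the job is handed in when it is done.

Besides the shell and the picture viewer there is one more tool, called as name(argument=value, ...), one argument or row to a line, values as JSON. step_arm: Moves the arm, as the interface text tells. Shift numbers are shares of 150 mm and turn numbers shares of 45 degrees, none past 1 either way. Its arguments: {"type":"object","properties":{"steps":{"type":"array","items":{"type":"array","items":{"type":"number","minimum":-1,"maximum":1}}},"gripper":{"type":"number"},"squeeze":{"type":"number"}},"required":["steps"]}

```bash
mkdir -p pics
cat > h.py <<'E'
import numpy as np, cv2, json
from station import r, cams
from scipy.spatial.transform import Rotation as R
def snap(n,f):
    c=cams.camera(n); cv2.imwrite('pics/'+f+'.png',c['pixels'][:,:,::-1]); 
    np.savez('pics/'+f+'.npz',**{k:np.array(v) for k,v in c.items()}); return c
def load(f): return dict(np.load('pics/'+f+'.npz'))
def rot(c):
    a=np.array(c['attitude']); 
    return a if a.shape==(3,3) else R.from_quat(a[[1,2,3,0]]).as_matrix()
def ray(c,uv,fish=False):
    uv=np.atleast_2d(uv).astype(float)
    x=(uv[:,0]-c['cx'])/c['fx']; y=(uv[:,1]-c['cy'])/c['fy']
    if fish:
        t=np.hypot(x,y); s=np.where(t>1e-9,np.sin(t)/np.maximum(t,1e-9),1); d=np.c_[x*s,-y*s,-np.cos(t)]
    else: d=np.c_[x,-y,-np.ones_like(x)]
    return d@rot(c).T
def plane(c,uv,z,fish=False):
    d=ray(c,uv,fish); o=np.array(c['origin']); return (o+d*((z-o[2])/d[:,2])[:,None])[:,:2]
def proj(c,P):
    p=(np.atleast_2d(P)-c['origin'])@rot(c); 
    return np.c_[c['cx']+c['fx']*p[:,0]/-p[:,2], c['cy']-c['fy']*p[:,1]/-p[:,2]]
E
python3 - <<'E'
from h import *
for n in ['scene','side']:
    c=snap(n,n+'0'); print(n,[ (k,c[k]) for k in c if k!='pixels'])
c=snap('wrist','wrist0');print(c['origin'],c['attitude'],c['fx'])
print(r.get_state())
E
```

```text
scene [('fx', 503.39604788270805), ('fy', 503.39604788270805), ('cx', 327.5843435590534), ('cy', 195.78403160275664), ('origin', array([1.26585159, 0.17697815, 1.39730796])), ('attitude', array([0.54245419, 0.15348217, 0.22137995, 0.79572457]))]
side [('fx', 421.0127229927646), ('fy', 421.0127229927646), ('cx', 314.2606015443927), ('cy', 197.5113573784122), ('origin', array([ 0.08011039, -1.25960576,  0.81649128])), ('attitude', array([ 0.8548894 ,  0.48507886, -0.10109468, -0.15376114]))]
[ 0.26102808 -0.45976205  0.37311282] [ 0.821348   -0.11365203  0.07794209 -0.55353022] 309.70691628693146
{'time_s': 0.15, 'qpos': array([-1.31479652e+00,  4.86260922e-02,  9.79395035e-02,  1.62198830e+00,
        1.86704874e-05,  1.44296659e+00]), 'dq': array([-0.00063293, -0.00257925,  0.00384988,  0.00057281, -0.00133594,
        0.00134801]), 'joint_efforts': array([ 8.25740080e-04, -3.39258850e+01,  3.20423841e+01,  1.53441634e-02,
       -1.67585977e-04,  6.32304236e-06]), 'position': array([ 0.19646339, -0.48637021,  0.24435324]), 'tcp_rot': array([ 0.58663313, -0.58574602,  0.3959452 , -0.39495641]), 'wrist_force': array([ 0.04202948, -0.80494189,  0.07392979]), 'moment': array([ 0.04084159, -0.04146511, -0.08087584]), 'opening': 1.0093890078518841}
```

View pics/scene0.png

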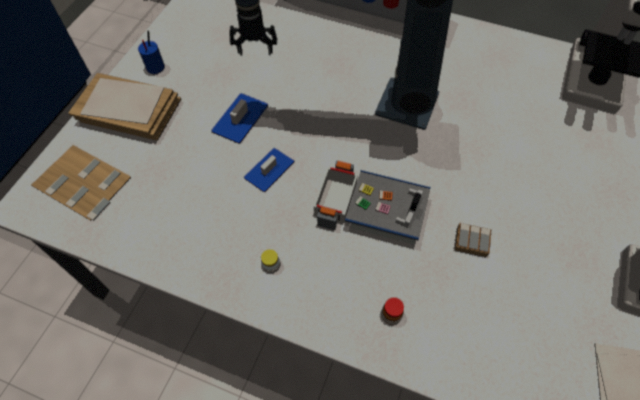

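View pics/side0.png

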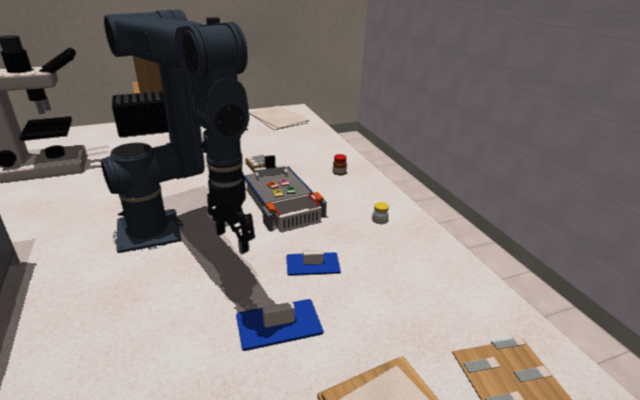

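The scene view shows the board around (388,203) with the basket around (334,195), catches at (344,167) and (328,211), and the scraper around (410,205). Two blue covers lie at (240,118) and (270,168). The tray is at (473,239), the jar at (394,309) and the pot at (270,259).

Run:
```python
from h import *
c=load('scene0'); im=c['pixels']
cv2.imwrite('pics/crop0.png',cv2.resize(im[145:260,300:500,::-1],None,fx=4,fy=4,interpolation=cv2.INTER_CUBIC))
hsv=cv2.cvtColor(im,cv2.COLOR_RGB2HSV)
m=cv2.inRange(hsv,(105,140,60),(125,255,255)); m[:, :200]=0; m[:80]=0
for k in cv2.findContours(m,cv2.RETR_EXTERNAL,cv2.CHAIN_APPROX_NONE)[0]:
    if cv2.contourArea(k)<60: continue
    P=plane(c,k[:,0,:],0.008)*1000
    print(cv2.boundingRect(k),cv2.minAreaRect(P.astype(np.float32)))
for n,lo,hi in [('yel',(22,130,100),(32,255,255)),('grn',(45,100,60),(85,255,255)),('red/or',(0,150,100),(16,255,255)),('pink',(145,60,100),(177,255,255))]:
    m=cv2.inRange(hsv,lo,hi)
    for k in cv2.findContours(m[150:330,230:500].copy(),cv2.RETR_EXTERNAL,cv2.CHAIN_APPROX_NONE)[0]:
        if cv2.contourArea(k)<12: continue
        q=k[:,0,:]+[230,150]; mm=q.mean(0); print(n,mm,cv2.contourArea(k),plane(c,mm,0.069)*1000)
```

```text
(245, 149, 48, 42) ((453.08856201171875, -345.1713562011719), (89.82630920410156, 150.99822998046875), 74.08667755126953)
(212, 94, 55, 49) ((288.416748046875, -535.4978637695312), (115.97520446777344, 195.9413604736328), 84.85061645507812)
yel [269.02380952 257.        ] 168.0 [[ 766.40915147 -193.2871777 ]]
yel [367.19230769 189.26923077] 53.0 [[445.83791083  -5.67825957]]
grn [363.91666667 203.75      ] 58.0 [[498.92141209   2.04042833]]
red/or [393.92 306.78] 236.0 [[776.22094854 185.25067435]]
red/or [328.25       209.95833333] 64.0 [[559.2461022  -91.50760463]]
red/or [387.39285714 195.39285714] 49.0 [[444.04646771  59.69351015]]
red/or [343.22580645 164.90322581] 50.5 [[ 386.86937803 -107.2659869 ]]
pink [384.35714286 208.21428571] 61.0 [[490.98531625  65.11128868]]
```

View pics/crop0.png

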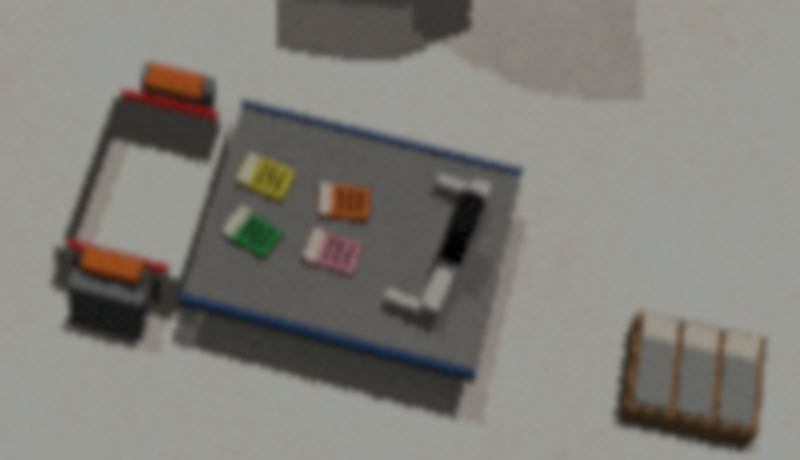

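View pics/wrist0.png

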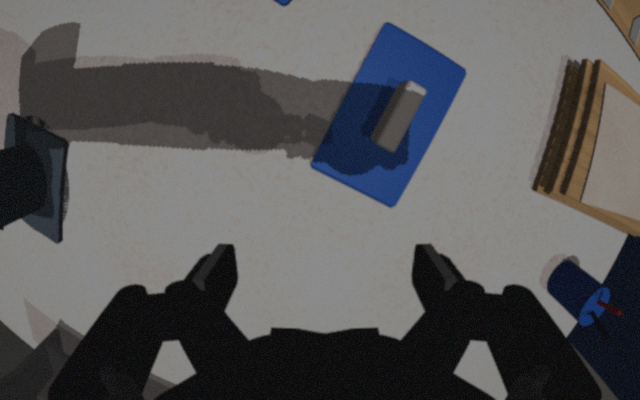

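The crop shows the board, the four cassettes and the scraper with its wings facing the basket. The small cover (about 151 x 90 measured) is the right one, and the wrist view at (390,110) shows the big decoy.

Run:
```python
from h import *
c=load('scene0')
f=lambda l:np.array(l)/4.+[300,145]-0.375
b=plane(c,f([(245,103),(520,170),(472,375),(183,297)]),0.061)*1000
print(b.round(),[np.linalg.norm(b[i]-b[i-1]).round(1) for i in range(4)])
# far-left(-x,-y), (-x,+y),(+x,+y),(+x,-y)
L=np.array([(-95,-45),(-95,182),(95,182),(95,-45)])
def fit(L,W):
    l=L.mean(0);w=W.mean(0);a=L-l;d=W-w
    th=np.arctan2((a[:,0]*d[:,1]-a[:,1]*d[:,0]).sum(),(a*d).sum()); Rm=np.array([[np.cos(th),-np.sin(th)],[np.sin(th),np.cos(th)]])
    t=w-Rm@l; return th,t,W-(L@Rm.T+t),Rm
th,t,res,Rm=fit(L,b); print(np.degrees(th),t,res.round(1))
print('seat',Rm@[0,-100]+t)
im=c['pixels'];g=cv2.cvtColor(im,cv2.COLOR_RGB2HSV)
m=((g[...,2]<45)).astype(np.uint8)*255; m[:190]=0;m[215:]=0;m[:,:405]=0;m[:,424:]=0
k=max(cv2.findContours(m,cv2.RETR_EXTERNAL,cv2.CHAIN_APPROX_NONE)[0],key=cv2.contourArea)
P=plane(c,k[:,0,:],0.139)*1000; print('handle',cv2.boundingRect(k),cv2.minAreaRect(P.astype(np.float32)))
e=plane(c,f([(482,188),(435,300)]),0.091)*1000; print('blade ends',e)
W=lambda p:(np.array(p)-t)@Rm
print('in station',W(e),W(cv2.minAreaRect(P.astype(np.float32))[0]))
for n,p in [('y',(267,177)),('g',(254,231)),('o',(345,202)),('p',(333,251))]: print(n,W(plane(c,f([p]),0.069)*1000))
print(W([[776,185],[559.2,-91.5],[386.9,-107.3]]))
```

```text
[[381. -49.]
 [361. 173.]
 [548. 188.]
 [565. -34.]] [np.float64(184.7), np.float64(222.9), np.float64(187.3), np.float64(222.2)]
4.633700297584074 [469.34551643   1.30947737] [[ 2.5  2.3]
 [ 1.5 -1.9]
 [-1.2 -2.6]
 [-2.8  2.2]]
seat [477.42403613 -98.36367609]
handle (410, 193, 11, 18) ((477.7856140136719, 147.3310546875), (60.65082931518555, 21.62105941772461), 5.465856075286865)
blade ends [[408.14282309 150.54308784]
 [514.80445816 145.02098457]]
in station [[-48.94678784 153.69011721]
 [ 56.92012317 139.56938154]] [ 20.2088933  144.86247589]
y [[-24.65911822  -7.86220087]]
g [[25.51575781 -5.21267104]]
o [[-20.08215474  55.52321599]]
p [[25.16273273 56.83958934]]
[[ 320.49166904  158.31699365]
 [  82.06316538  -99.76504495]
 [ -90.95008413 -101.59411376]]
```

```bash
cat >> h.py <<'E'
def go(target,yaw_deg=None,s=None):
    """print shift (fraction of 150) and turn about tool y (fraction of 45deg) to reach target with tool x (mod 180) at yaw"""
    s=s or r.get_state(); q=np.array(s['tcp_rot']); T=R.from_quat(q[[1,2,3,0]]).as_matrix()
    d=T.T@(np.array(target)-s['position'])
    cur=np.degrees(np.arctan2(T[1,0],T[0,0])); print('t',s['time_s'],'pos',s['position'].round(4),'yaw',cur.round(2),'tilt',(T[:,1]).round(4),'j6',s['qpos'][5].round(2),'F',s['wrist_force'].round(1),'open',round(s['opening'],3))
    print('shift/150',(d/0.15).round(3))
    if yaw_deg is not None:
        dy=(yaw_deg-cur+90)%180-90; print('yaw change',dy.round(2),'-> wy', (-dy/45).round(3))
E
python3 -c "
from h import *
go([0.46,0.02,0.36],92)"
```

```text
t 0.15 pos [ 0.1965 -0.4864  0.2444] yaw -68.01 tilt [-5.0e-04  1.8e-03 -1.0e+00] j6 1.44 F [ 0.  -0.8  0.1] open 1.009
shift/150 [-2.474 -0.766  2.893]
yaw change -19.99 -> wy 0.444
```

step_arm(
  steps=[
    [-1, -0.37, 1, 0, 0.44, 0],
    [-1, -0.37, 1, 0, 0.44, 0],
    [-1, -0.37, 1, 0, 0.44, 0],
    [-1, -0.37, 1, 0, 0.44, 0],
    [-1, -0.37, 1, 0, 0.44, 0],
    [-1, -0.37, 1, 0, 0.44, 0],
  ],
  gripper=1,
)

```text
time_s: 0.75
position: [0.2805, -0.2898, 0.3023]
tcp_rot: [-0.51, 0.51, -0.488, 0.49]
wrist_force: [-0.4, -0.4, 0.1]
opening: 1.001
```

```bash
python3 -c "
from h import *
go([0.40,0.05,0.30],92)"
```

```text
t 0.75 pos [ 0.2805 -0.2898  0.3023] yaw -87.57 tilt [ 0.0019 -0.0019 -1.    ] j6 2.13 F [-0.4 -0.4  0.1] open 1.001
shift/150 [-2.229  0.012  0.892]
yaw change -0.43 -> wy 0.009
```

step_arm(
  steps=[
    [-0.8, 0, 0.8, 0, -1, 0],
    [-0.8, 0, 0.8, 0, -1, 0],
    [-0.8, 0, 0.8, 0, -1, 0],
    [-0.8, 0, 0.8, 0, -1, 0],
    [-0.8, 0, 0.8, 0, -1, 0],
    [-0.8, 0, 0.8, 0, -1, 0],
  ],
)

```text
time_s: 1.35
position: [0.3952, -0.1673, 0.2996]
tcp_rot: [-0.659, 0.659, -0.257, 0.256]
wrist_force: [0.6, 0.2, 0.1]
opening: 1.004
```

step_arm(
  steps=[
    [0, 0, 1, 0, -1, 0],
    [0, 0, 1, 0, -1, 0],
    [0, 0, 1, 0, -1, 0],
    [0, 0, 1, 0, -1, 0],
    [0, 0, 1, 0, -1, 0],
    [0, 0, 1, 0, -1, 0],
  ],
)

```text
time_s: 1.95
position: [0.4972, -0.0576, 0.2992]
tcp_rot: [0.707, -0.707, -0.014, 0.016]
wrist_force: [0.1, -0.2, 0.6]
opening: 1.002
```

step_arm(
  steps=[
    [0.2, 0, 0.73, 0, -1, 0],
    [0.2, 0, 0.73, 0, -1, 0],
    [0.2, 0, 0.73, 0, -1, 0],
    [0.2, 0, 0.73, 0, -1, 0],
    [0.2, 0, 0.73, 0, -1, 0],
    [0.2, 0, 0.73, 0, -1, 0],
  ],
)

```text
time_s: 2.55
position: [0.523, 0.0527, 0.2993]
tcp_rot: [0.648, -0.647, -0.283, 0.285]
wrist_force: [-0.6, -0.3, -0.2]
opening: 0.998
```

step_arm(
  steps=[
    [0, 0, 0, 0, -1, 0],
    [0, 0, 0, 0, -1, 0],
    [0, 0, 0, 0, -1, 0],
    [0, 0, 0, 0, -1, 0],
    [0, 0, 0, 0, -1, 0],
    [0, 0, 0, 0, -1, 0],
    [0, 0, 0, 0, -1, 0],
  ],
)

```text
time_s: 3.25
position: [0.5229, 0.0524, 0.2995]
tcp_rot: [0.491, -0.49, -0.509, 0.51]
wrist_force: [0.3, 0.8, -0.2]
opening: 0.994
```

```bash
python3 -c "
from h import *
go([0.53,0.05,0.30],92)
c=snap('wrist','wrist1');print(c['origin'],c['cx'],c['cy'])"
```

```text
t 3.25 pos [0.5229 0.0524 0.2995] yaw 92.11 tilt [-1.7e-03 -5.0e-04 -1.0e+00] j6 -0.06 F [ 0.3  0.8 -0.2] open 0.994
shift/150 [-0.018 -0.003 -0.047]
yaw change -0.11 -> wy 0.002
[0.45384948 0.0507045  0.42851816] 324.25925455248364 195.93328829275998
```

View pics/wrist1.png

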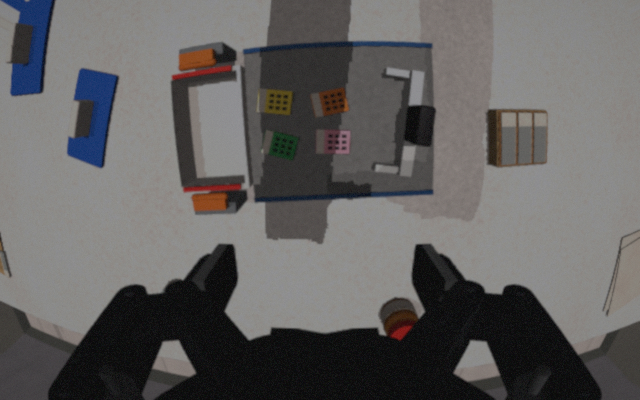

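The wrist view shows the whole station: board corners at about (244,50), (432,44), (432,193) and (256,200), the scraper blade from (418,70) to (406,175), and its wings pointing left at the basket.

Run:
```python
from h import *
c=load('wrist1'); im=c['pixels']; g=cv2.cvtColor(im,cv2.COLOR_RGB2HSV)
def cont(m,box):
    z=np.zeros_like(m); x0,y0,x1,y1=box; z[y0:y1,x0:x1]=m[y0:y1,x0:x1]
    k=cv2.findContours(z,cv2.RETR_EXTERNAL,cv2.CHAIN_APPROX_NONE)[0]; return max(k,key=cv2.contourArea)[:,0,:]
blue=cv2.inRange(g,(100,90,30),(130,255,255))
def ln(k,z): 
    P=plane(c,k,z,True)*1000; return P
for nm,box in [('top',(235,35,440,60)),('bot',(245,180,440,210))]:
    z=np.zeros_like(blue);x0,y0,x1,y1=box;z[y0:y1,x0:x1]=blue[y0:y1,x0:x1]
    P=ln(np.argwhere(z)[:,::-1],0.061); vx=cv2.fitLine(P.astype(np.float32),cv2.DIST_HUBER,0,.01,.01).ravel()
    s=(P-vx[2:])@vx[:2]; print(nm,'dir',np.degrees(np.arctan2(vx[1],vx[0])),'ends',vx[2:]+s.min()*vx[:2],vx[2:]+s.max()*vx[:2])
org=cv2.inRange(g,(4,170,90),(16,255,255))
for b in [(170,35,240,72),(180,190,245,215)]:
    k=cont(org,b); P=ln(k,0.080); print('catch',cv2.boundingRect(k),cv2.minAreaRect(P.astype(np.float32)))
red=cv2.inRange(g,(0,150,90),(3,255,255))|cv2.inRange(g,(174,150,90),(180,255,255))
for b in [(165,55,240,85),(175,180,245,195)]:
    k=cont(red,b); P=ln(k,0.066); print('seal',cv2.boundingRect(k),cv2.minAreaRect(P.astype(np.float32)))
dark=cv2.inRange(g,(0,0,0),(180,255,28))
k=cont(dark,(395,95,440,155)); print('handle',cv2.boundingRect(k),cv2.minAreaRect(ln(k,0.139).astype(np.float32)))
cv2.imwrite('pics/crop1.png',cv2.resize(im[30:210,360:450,::-1],None,fx=3,fy=3,interpolation=cv2.INTER_CUBIC))
k=cont(cv2.inRange(g,(100,120,40),(130,255,255)),(60,60,125,175)); print('cover',cv2.minAreaRect(ln(k,0.008).astype(np.float32)))
```

```text
top dir -85.113686 ends [363.29515561 176.99728794] [382.50528564 -47.7101392 ]
bot dir -85.133095 ends [546.72686338 192.21127137] [565.7461732  -31.15538404]
catch (180, 50, 35, 20) ((392.0962219238281, -101.21965026855469), (19.350093841552734, 44.700340270996094), 4.854182243347168)
catch (193, 193, 34, 17) ((564.45556640625, -86.62370300292969), (20.575559616088867, 45.1441764831543), 2.780726671218872)
seal (173, 66, 58, 13) ((406.21746826171875, -101.21134948730469), (6.247723579406738, 77.08229064941406), 4.711263656616211)
seal (184, 184, 57, 7) ((551.4476318359375, -89.03942108154297), (6.971343517303467, 78.26859283447266), 4.577657222747803)
handle (404, 106, 20, 38) ((462.33563232421875, 135.49090576171875), (35.54069900512695, 19.063383102416992), 8.160341262817383)
cover ((451.3286437988281, -340.7586975097656), (92.93225860595703, 153.85191345214844), 74.00979614257812)
```

View pics/crop1.png

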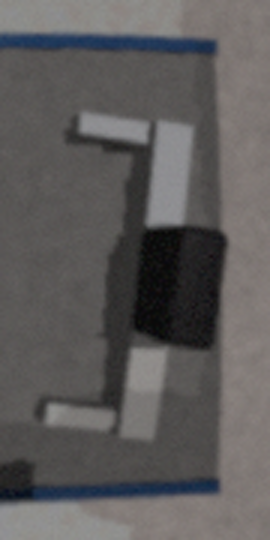

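The crop shows the blade top corners at (155,122), (193,124), (158,440) and (120,437), with the handle in the middle and the wings to the left.

Run:
```python
from h import *
c=load('wrist1')
f=lambda l:np.array(l)/3.+[360,30]-0.33
P=plane(c,f([(155,122),(193,124),(158,440),(120,437)]),0.091,True)*1000
print(P.round(1)); A=P[:2].mean(0);B=P[2:].mean(0);print('ctr',P.mean(0),'len',np.linalg.norm(A-B),'ang',np.degrees(np.arctan2(*(B-A)[::-1])))
print('wing tips',plane(c,f([(78,123),(45,413)]),0.081,True)*1000)
a=np.radians(4.88);Rm=np.array([[np.cos(a),-np.sin(a)],[np.sin(a),np.cos(a)]]);t=np.array([464.6,72.6])-Rm@[0,68.5]
print('origin',t,'station of scraper',(P.mean(0)-t)@Rm,'of cassettes',((plane(c,[(280,102),(284,146),(333,102),(340,142)],.069,True)*1000-t)@Rm).round())
```

```text
[[402.8 144.4]
 [401.8 159.1]
 [522.4 154.1]
 [522.  138.9]]
ctr [462.24027207 149.13949145] len 120.01708375325478 ang -2.497209007193518
wing tips [[404.69057038 117.34786913]
 [515.99377136 110.99274171]]
origin [470.42723526   4.34830896] station of scraper [  4.15997375 144.96277974] of cassettes [[-25.  -3.]
 [ 26.  -1.]
 [-22.  58.]
 [ 25.  64.]]
```

```bash
python3 -c "
from h import *
go([0.4622,0.1491,0.18],87.5)
go([0.4622,0.1491,0.116],87.5)"
```

```text
t 3.3 pos [0.5228 0.0526 0.2997] yaw 92.07 tilt [-1.6e-03 -3.0e-04 -1.0e+00] j6 -0.06 F [-0.  -0.4  0.4] open 0.998
shift/150 [0.658 0.798 0.379]
yaw change -4.57 -> wy 0.102
t 3.3 pos [0.5228 0.0526 0.2997] yaw 92.07 tilt [-1.6e-03 -3.0e-04 -1.0e+00] j6 -0.06 F [-0.  -0.4  0.4] open 0.998
shift/150 [0.658 1.225 0.379]
yaw change -4.57 -> wy 0.102
```

step_arm(
  steps=[
    [0.3, 0.25, 0.2, 0, 0.1, 0],
    [0.658, 0.5, 0.379, 0, 0.102, 0],
    [0.658, 0.798, 0.379, 0, 0.102, 0],
    [0.658, 0.798, 0.379, 0, 0.102, 0],
    [0.658, 0.798, 0.379, 0, 0.102, 0],
    [0.658, 0.798, 0.379, 0, 0.102, 0],
  ],
)

```text
time_s: 3.9
position: [0.4623, 0.1496, 0.1813]
tcp_rot: [-0.51, 0.511, 0.489, -0.489]
wrist_force: [1.6, 0.4, 1.8]
opening: 1.0
```

```bash
python3 -c "
from h import *
go([0.4622,0.1491,0.116],87.5)"
```

```text
t 3.9 pos [0.4623 0.1496 0.1813] yaw 87.57 tilt [ 0.e+00 -6.e-04 -1.e+00] j6 0.22 F [1.6 0.4 1.8] open 1.0
shift/150 [-0.003  0.435  0.   ]
yaw change -0.07 -> wy 0.002
```

step_arm(
  steps=[
    [0, 0.2, 0, 0, 0, 0],
    [0, 0.4, 0, 0, 0, 0],
    [0, 0.435, 0, 0, 0, 0],
    [0, 0.435, 0, 0, 0, 0],
  ],
)

```text
time_s: 4.3
position: [0.4627, 0.1493, 0.1167]
tcp_rot: [-0.511, 0.511, 0.489, -0.489]
wrist_force: [0.7, 1.0, 0.3]
opening: 1.0
```

step_arm(
  steps=[
    [0, 0, 0, 0, 0, 0],
    [0, 0, 0, 0, 0, 0],
    [0, 0, 0, 0, 0, 0],
    [0, 0, 0, 0, 0, 0],
    [0, 0, 0, 0, 0, 0],
    [0, 0, 0, 0, 0, 0],
    [0, 0, 0, 0, 0, 0],
    [0, 0, 0, 0, 0, 0],
  ],
  gripper=-1,
  squeeze=60,
)

```text
time_s: 5.1
position: [0.4623, 0.15, 0.1164]
tcp_rot: [-0.51, 0.511, 0.49, -0.489]
wrist_force: [-0.9, -1.2, 3.9]
opening: 0.199
```

```bash
python3 -c "
from h import *
go([0.4622,0.1491,0.1175],94.88)"
```

```text
t 5.1 pos [0.4623 0.15   0.1164] yaw 87.6 tilt [ 1.e-03 -1.e-04 -1.e+00] j6 0.22 F [-0.9 -1.2  3.9] open 0.199
shift/150 [-0.006 -0.007  0.001]
yaw change 7.28 -> wy -0.162
```

step_arm(
  steps=[
    [0, -0.012, 0, 0, 0, 0],
    [0, -0.012, 0.0, 0, -0.08, 0],
    [-0.007, -0.012, 0.025, 0, -0.162, 0],
    [-0.007, -0.012, 0.025, 0, -0.162, 0],
    [-0.007, -0.012, 0.025, 0, -0.162, 0],
  ],
)

```text
time_s: 5.6
position: [0.4576, 0.1491, 0.1169]
tcp_rot: [0.479, -0.478, -0.52, 0.521]
wrist_force: [0.3, 0.0, -2.3]
opening: 0.202
```

```bash
python3 -c "
from h import *
go([0.4586,0.1489,0.118],94.88)
a=np.radians(4.88)
go([0.4704+.075*np.sin(a),0.0043-.075*np.cos(a),0.118],94.88)"
```

```text
t 5.6 pos [0.4576 0.1491 0.1169] yaw 94.82 tilt [-1.5e-03 -1.0e-04 -1.0e+00] j6 0.09 F [ 0.3  0.  -2.3] open 0.202
shift/150 [-0.002 -0.007 -0.006]
yaw change 0.06 -> wy -0.001
t 5.6 pos [0.4576 0.1491 0.1169] yaw 94.82 tilt [-1.5e-03 -1.0e-04 -1.0e+00] j6 0.09 F [ 0.3  0.  -2.3] open 0.202
shift/150 [-1.469 -0.007 -0.004]
yaw change 0.06 -> wy -0.001
```

step_arm(
  steps=[
    [-0.08, -0.005, 0, 0, 0, 0],
    [-0.18, -0.005, 0, 0, 0, 0],
    [-0.28, -0.005, 0, 0, 0, 0],
    [-0.38, -0.005, 0, 0, 0, 0],
    [-0.48, -0.005, -0.002, 0, 0, 0],
    [-0.58, -0.005, -0.003, 0, 0, 0],
    [-0.68, -0.005, -0.004, 0, 0, 0],
    [-0.77, -0.005, -0.004, 0, 0, 0],
  ],
)

```text
time_s: 6.4
position: [0.4685, 0.0327, 0.1183]
tcp_rot: [0.479, -0.478, -0.52, 0.521]
wrist_force: [0.2, 0.5, -1.7]
opening: 0.202
```

step_arm(
  steps=[
    [-0.07, 0, 0, 0, 0, 0],
    [-0.14, 0, 0, 0, 0, 0],
    [-0.22, 0, 0, 0, 0, 0],
    [-0.3, 0, 0, 0, 0, 0],
    [-0.38, 0, 0, 0, 0, 0],
    [-0.46, 0, 0, 0, 0, 0],
    [-0.55, 0, 0, 0, 0, 0],
    [-0.6, 0, 0, 0, 0, 0],
  ],
)

```text
time_s: 7.2
position: [0.4765, -0.057, 0.1184]
tcp_rot: [0.478, -0.479, -0.521, 0.521]
wrist_force: [-0.0, -0.5, -1.4]
opening: 0.203
```

```bash
python3 -c "
from h import *
a=np.radians(4.88)
go([0.4704+.08*np.sin(a),0.0043-.08*np.cos(a),0.118],94.88)
snap('scene','scene1');w=snap('wrist','wrist2')
im=np.hstack([cv2.resize(load('scene1')['pixels'][140:250,290:450],None,fx=3,fy=3),cv2.resize(w['pixels'][:,0:300],(248,330))])
cv2.imwrite('pics/v1.png',im[:,:,::-1])"
```

```text
t 7.2 pos [ 0.4765 -0.057   0.1184] yaw 94.83 tilt [ 2.e-04 -5.e-04 -1.e+00] j6 -0.34 F [-0.  -0.5 -1.4] open 0.203
shift/150 [-0.123  0.003  0.005]
yaw change 0.05 -> wy -0.001
```

View pics/v1.png

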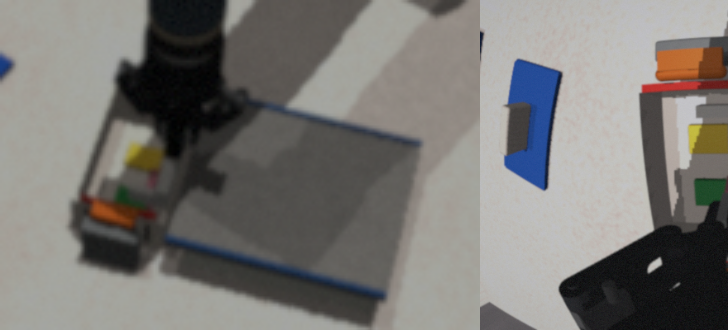

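The board is empty. I'll push a little further, then lift and check inside the basket.

step_arm(
  steps=[
    [-0.06, 0, 0, 0, 0, 0],
    [-0.123, 0, 0, 0, 0, 0],
    [-0.123, 0, 0, 0, 0, 0],
    [-0.123, -0.3, 0, 0, 0, 0],
    [-0.123, -0.6, 0, 0, 0, 0],
    [0.3, -0.8, 0, 0, 0, 0],
    [0.6, -0.8, 0, 0, 0, 0],
    [1, -0.8, 0, 0, 0, 0],
  ],
)

```text
time_s: 8.1
position: [0.4665, 0.0715, 0.2402]
tcp_rot: [-0.478, 0.48, 0.522, -0.519]
wrist_force: [-0.2, -0.4, -2.1]
opening: 0.203
```

```bash
python3 -c "
from h import *
go([0.4586,0.1489,0.118],94.88)
w=snap('wrist','wrist3')
cv2.imwrite('pics/v2.png',cv2.resize(w['pixels'][20:240,60:400],None,fx=2,fy=2)[:,:,::-1])"
```

```text
t 8.1 pos [0.4665 0.0715 0.2402] yaw 94.78 tilt [ 4.8e-03  5.0e-04 -1.0e+00] j6 -0.07 F [-0.2 -0.4 -2.1] open 0.203
shift/150 [0.518 0.815 0.013]
yaw change 0.1 -> wy -0.002
```

View pics/v2.png

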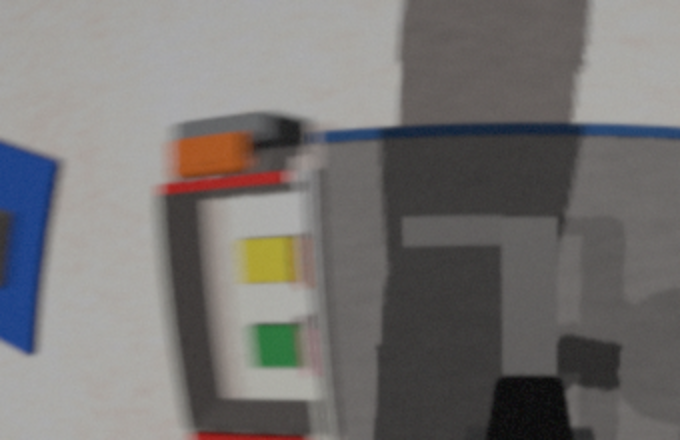

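Yellow and green are in the basket, and pink and orange appear to be beside the near wall. I'll put the scraper back at the far end of the board and check again.

step_arm(
  steps=[
    [0.25, 0.1, 0, 0, 0, 0],
    [0.5, 0.4, 0.01, 0, 0, 0],
    [0.518, 0.65, 0.01, 0, 0, 0],
    [0.518, 0.76, 0.01, 0, 0, 0],
    [0.518, 0.79, 0.01, 0, 0, 0],
    [0.518, 0.81, 0.01, 0, 0, 0],
    [0.518, 0.82, 0.01, 0, 0, 0],
    [0.518, 0.82, 0.01, 0, 0, 0],
  ],
)

```text
time_s: 8.95
position: [0.4583, 0.1473, 0.1166]
tcp_rot: [-0.478, 0.479, 0.521, -0.52]
wrist_force: [-1.4, 0.3, 1.6]
opening: 0.201
```

```bash
python3 -c "
from h import *
go([0.4586,0.1489,0.1164],94.88)"
```

```text
t 8.95 pos [0.4583 0.1473 0.1166] yaw 94.84 tilt [ 2.2e-03  4.0e-04 -1.0e+00] j6 0.09 F [-1.4  0.3  1.6] open 0.201
shift/150 [ 0.011  0.001 -0.003]
yaw change 0.04 -> wy -0.001
```

step_arm(
  steps=[
    [0, 0, 0, 0, 0, 0],
    [0, 0, 0, 0, 0, 0],
    [0, 0, 0, 0, 0, 0],
    [0, 0, 0, 0, 0, 0],
    [0, 0, 0, 0, 0, 0],
    [0, -0.15, 0, 0, 0, 0],
    [0, -0.5, 0, 0, 0, 0],
    [0, -0.8, 0, 0, 0, 0],
  ],
  gripper=1,
)

```text
time_s: 9.75
position: [0.4564, 0.1474, 0.235]
tcp_rot: [0.479, -0.478, -0.52, 0.522]
wrist_force: [1.7, 0.4, -0.0]
opening: 0.999
```

step_arm(
  steps=[
    [-1, -0.1, -0.55, 0, 0, 0],
    [-1, -0.1, -0.55, 0, 0, 0],
    [-1, -0.1, -0.55, 0, 0, 0],
    [-1, -0.1, -0.55, 0, 0, 0],
    [-1, -0.1, -0.55, 0, 0, 0],
  ],
)

```text
time_s: 10.25
position: [0.554, 0.0021, 0.2493]
tcp_rot: [0.479, -0.48, -0.52, 0.52]
wrist_force: [-0.3, 0.1, 0.5]
opening: 1.004
```

step_arm(
  steps=[
    [-0.6, 0, 0, 0, 0, 0],
    [-0.6, 0, 0, 0, 0, 0],
    [-0.6, 0, 0, 0, 0, 0],
    [-0.6, 0, 0, 0, 0, 0],
    [-0.6, 0, 0, 0, 0, 0],
  ],
)

```text
time_s: 10.75
position: [0.5598, -0.0832, 0.2498]
tcp_rot: [-0.478, 0.478, 0.521, -0.521]
wrist_force: [-0.4, 0.2, 0.7]
opening: 1.0
```

```bash
python3 -c "
from h import *
go([0.56,-0.1,0.25],94.88)
w=snap('wrist','wrist4');print(w['origin'])
cv2.imwrite('pics/v3.png',w['pixels'][:,:,::-1])"
```

```text
t 10.75 pos [ 0.5598 -0.0832  0.2498] yaw 94.96 tilt [-3.e-04  9.e-04 -1.e+00] j6 -0.35 F [-0.4  0.2  0.7] open 1.0
shift/150 [-0.112 -0.001  0.008]
yaw change -0.08 -> wy 0.002
[ 0.49073368 -0.08852606  0.37873313]
```

View pics/v3.png

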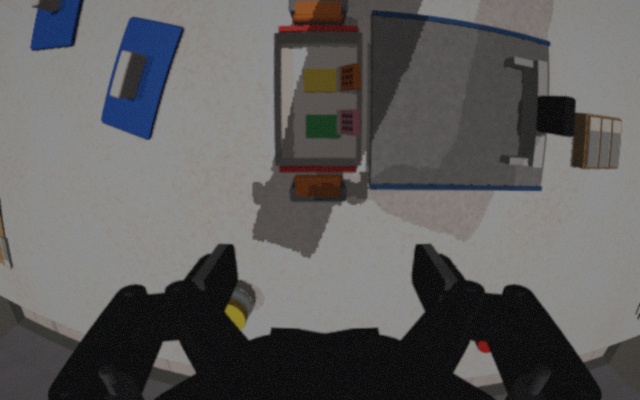

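All four cassettes lie on the basket floor around (332,100). The scraper stands on the board, and the cover is at (142,78).

```bash
cat > meas.py <<'E'
from h import *
def cont(m,box):
    z=np.zeros_like(m); x0,y0,x1,y1=box; z[y0:y1,x0:x1]=m[y0:y1,x0:x1]
    return max(cv2.findContours(z,cv2.RETR_EXTERNAL,cv2.CHAIN_APPROX_NONE)[0],key=cv2.contourArea)[:,0,:]
def rect(c,k,z): return cv2.minAreaRect((plane(c,k,z,True)*1000).astype(np.float32))
E
python3 - <<'E'
from meas import *
c=load('wrist4'); g=cv2.cvtColor(c['pixels'],cv2.COLOR_RGB2HSV)
red=cv2.inRange(g,(0,150,60),(3,255,255))|cv2.inRange(g,(174,150,60),(180,255,255))
org=cv2.inRange(g,(4,170,60),(16,255,255))
for b in [(270,20,370,36),(265,160,370,175)]: k=cont(red,b);print('seal',cv2.boundingRect(k),rect(c,k,.066))
for b in [(280,0,350,26),(280,172,350,200)]: k=cont(org,b);print('catch',cv2.boundingRect(k),rect(c,k,.080))
k=cont(cv2.inRange(g,(100,120,40),(130,255,255)),(95,10,190,145)); print('cover',rect(c,k,0.006))
E
python3 -c "
from h import *
go([0.42,-0.30,0.25],74)"
```

```text
seal (279, 24, 79, 8) ((405.7087097167969, -102.00125122070312), (7.279333591461182, 78.01608276367188), 6.14169454574585)
seal (280, 166, 75, 6) ((550.9895629882812, -90.48722839355469), (5.28701639175415, 76.45755004882812), 4.925510406494141)
catch (293, 1, 50, 21) ((392.7131652832031, -103.38247680664062), (20.859172821044922, 46.89433670043945), 6.08050537109375)
catch (294, 175, 47, 21) ((565.03759765625, -88.79428100585938), (19.692106246948242, 45.69493103027344), 6.53770112991333)
cover ((451.40899658203125, -343.2763366699219), (93.5073471069336, 154.8571014404297), 74.06895446777344)
t 10.8 pos [ 0.5598 -0.0831  0.2499] yaw 94.99 tilt [-1.e-04  6.e-04 -1.e+00] j6 -0.35 F [0.6 0.5 0.6] open 0.999
shift/150 [-1.360e+00 -1.000e-03  1.055e+00]
yaw change -20.99 -> wy 0.466
```

step_arm(
  steps=[
    [-0.9, 0, 0.2, 0, 0.466, 0],
    [-0.9, 0, 0.2, 0, 0.466, 0],
    [-0.9, 0, 0.2, 0, 0.466, 0],
    [-0.9, 0, 0.2, 0, 0.466, 0],
    [-0.9, 0, 0.2, 0, 0.466, 0],
  ],
)

```text
time_s: 11.3
position: [0.5416, -0.221, 0.2497]
tcp_rot: [0.565, -0.565, -0.425, 0.425]
wrist_force: [-0.5, 0.2, -0.5]
opening: 0.998
```

step_arm(
  steps=[
    [-0.95, 0, -0.1, 0, 0, 0],
    [-0.95, 0, -0.1, 0, 0, 0],
    [-0.95, 0, -0.1, 0, 0, 0],
    [-0.95, 0, -0.1, 0, 0, 0],
    [-0.95, 0, -0.1, 0, 0, 0],
  ],
)

```text
time_s: 11.8
position: [0.5171, -0.3616, 0.2496]
tcp_rot: [0.565, -0.564, -0.426, 0.425]
wrist_force: [-0.6, 0.1, 1.1]
opening: 0.997
```

Run:
```python
from meas import *
go([0.4514,-0.3433,0.1],74)
c=snap('wrist','wrist5'); g=cv2.cvtColor(c['pixels'],cv2.COLOR_RGB2HSV); print(c['origin'])
m=cv2.inRange(g,(100,120,30),(130,255,255))
n,l,st,ce=cv2.connectedComponentsWithStats(m); print([ (i,st[i].tolist()) for i in range(1,n) if st[i,4]>500])
cv2.imwrite('pics/v4.png',c['pixels'][:,:,::-1])
```

```text
t 11.8 pos [ 0.5171 -0.3616  0.2496] yaw 73.98 tilt [-1.0e-04  1.4e-03 -1.0e+00] j6 -0.44 F [-0.6  0.1  1.1] open 0.997
shift/150 [-0.005  0.997  0.454]
yaw change 0.02 -> wy -0.001
[ 0.45049448 -0.34176636  0.37847121]
[(1, [111, 0, 90, 125, 6725]), (3, [285, 48, 77, 127, 8553])]
```

View pics/v4.png

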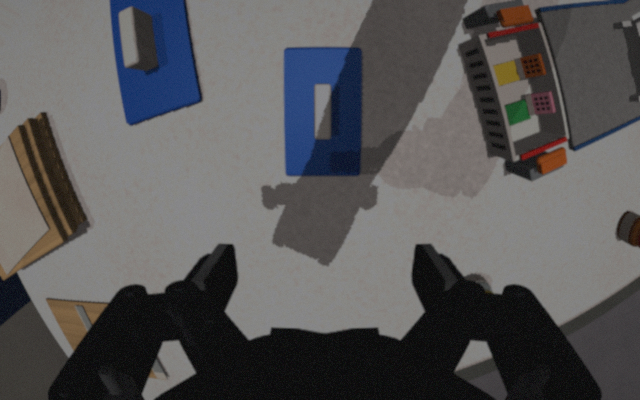

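The cover lies square in the wrist view, centred at (323,111) with its bar at the same spot. The four cassettes are visible in the basket at the upper right.

Run:
```python
from meas import *
c=load('wrist5'); g=cv2.cvtColor(c['pixels'],cv2.COLOR_RGB2HSV)
k=cont(cv2.inRange(g,(100,120,30),(130,255,255)),(280,40,370,180)); R_=rect(c,k,0.006); print('cover',R_)
m=cv2.inRange(g,(0,0,40),(180,90,255)); k=cont(m,(305,75,342,145)); print('bar',rect(c,k,.048))
go([R_[0][0]/1000,R_[0][1]/1000,0.028],R_[2])
```

```text
cover ((450.9342956542969, -343.1932678222656), (90.82261657714844, 154.4787139892578), 73.8905258178711)
bar ((451.6646423339844, -343.38409423828125), (18.089792251586914, 58.864158630371094), 73.92234802246094)
t 11.85 pos [ 0.5174 -0.3608  0.2499] yaw 74.05 tilt [ 1.0e-04  1.2e-03 -1.0e+00] j6 -0.44 F [-0.3 -1.3  0.5] open 0.998
shift/150 [-0.011  1.479  0.458]
yaw change -0.16 -> wy 0.003
```

step_arm(
  steps=[
    [-0.008, 0.2, 0.3, 0, 0.003, 0],
    [-0.008, 0.5, 0.455, 0, 0.003, 0],
    [-0.008, 0.8, 0.455, 0, 0.003, 0],
    [-0.008, 0.95, 0.455, 0, 0.003, 0],
    [-0.008, 0.95, 0.455, 0, 0.003, 0],
  ],
)

```text
time_s: 12.35
position: [0.4487, -0.3399, 0.1025]
tcp_rot: [0.568, -0.561, -0.425, 0.426]
wrist_force: [-0.5, 1.1, 0.5]
opening: 1.002
```

```bash
python3 -c "
from h import *
go([0.4513,-0.3433,0.029],73.9)"
```

```text
t 12.35 pos [ 0.4487 -0.3399  0.1025] yaw 73.98 tilt [-0.0067  0.0072 -1.    ] j6 -0.49 F [-0.5  1.1  0.5] open 1.002
shift/150 [-0.02   0.49  -0.027]
yaw change -0.08 -> wy 0.002
```

step_arm(
  steps=[
    [0, 0.1, 0, 0, 0, 0],
    [0, 0.3, 0, 0, 0, 0],
    [0, 0.4, 0, 0, 0, 0],
    [0, 0.52, 0, 0, 0, 0],
    [0, 0.52, 0, 0, 0, 0],
  ],
)

```text
time_s: 12.85
position: [0.45, -0.3436, 0.0276]
tcp_rot: [0.567, -0.564, -0.425, 0.425]
wrist_force: [0.2, -0.1, -0.2]
opening: 0.998
```

```bash
python3 -c "
from h import *
go([0.4513,-0.3433,0.029],73.9)"
```

```text
t 12.85 pos [ 0.45   -0.3436  0.0276] yaw 73.83 tilt [-0.0025  0.0026 -1.    ] j6 -0.49 F [ 0.2 -0.1 -0.2] open 0.998
shift/150 [ 0.004 -0.01  -0.007]
yaw change 0.07 -> wy -0.002
```

Well placed. Now grip the bar.

step_arm(
  steps=[
    [0, -0.005, -0.007, 0, 0, 0],
    [0, -0.005, -0.007, 0, 0, 0],
    [0, -0.005, -0.007, 0, 0, 0],
    [0, -0.005, -0.007, 0, 0, 0],
    [0, -0.005, -0.007, 0, 0, 0],
    [0, -0.005, -0.007, 0, 0, 0],
    [0, -0.005, -0.007, 0, 0, 0],
    [0, -0.005, -0.007, 0, 0, 0],
  ],
  gripper=-1,
  squeeze=100,
)

```text
time_s: 13.65
position: [0.4524, -0.3459, 0.0312]
tcp_rot: [-0.565, 0.566, 0.425, -0.424]
wrist_force: [0.5, 0.7, 5.3]
opening: 0.195
```

```bash
python3 -c "
from h import *
go([0.4788,-0.0961,0.16],94.85)"
```

```text
t 13.65 pos [ 0.4524 -0.3459  0.0312] yaw 73.78 tilt [ 0.0015 -0.0015 -1.    ] j6 -0.49 F [0.5 0.7 5.3] open 0.195
shift/150 [ 1.647 -0.861  0.294]
yaw change 21.07 -> wy -0.468
```

step_arm(
  steps=[
    [0, -0.1, 0, 0, 0, 0],
    [0, -0.3, 0, 0, 0, 0],
    [0, -0.6, 0, 0, 0, 0],
    [0.2, -0.9, 0, 0, -0.1, 0],
    [0.5, -0.95, 0.1, 0, -0.2, 0],
    [0.8, -0.95, 0.15, 0, -0.4, 0],
    [0.8, -0.95, 0.15, 0, -0.468, 0],
    [0.8, -0.95, 0.15, 0, -0.468, 0],
  ],
)

```text
time_s: 14.45
position: [0.4634, -0.2223, 0.1727]
tcp_rot: [0.478, -0.478, -0.521, 0.521]
wrist_force: [-0.6, -0.5, -0.9]
opening: 0.197
```

```bash
python3 -c "
from meas import *
go([0.4788,-0.0961,0.16],94.85)
c=snap('wrist','wrist6'); s=r.get_state(); g=cv2.cvtColor(c['pixels'],cv2.COLOR_RGB2HSV)
m=cv2.inRange(g,(100,120,30),(130,255,255)); n,l,st,ce=cv2.connectedComponentsWithStats(m); print([ (i,st[i].tolist()) for i in range(1,n) if st[i,4]>500])
cv2.imwrite('pics/v5.png',c['pixels'][:,:,::-1])
"
```

```text
t 14.45 pos [ 0.4634 -0.2223  0.1727] yaw 94.98 tilt [-7.e-04  1.e-04 -1.e+00] j6 -0.66 F [-0.6 -0.5 -0.9] open 0.197
shift/150 [ 0.829  0.085 -0.175]
yaw change -0.13 -> wy 0.003
[(1, [41, 0, 78, 103, 4818]), (2, [233, 89, 183, 194, 26454])]
```

View pics/v5.png

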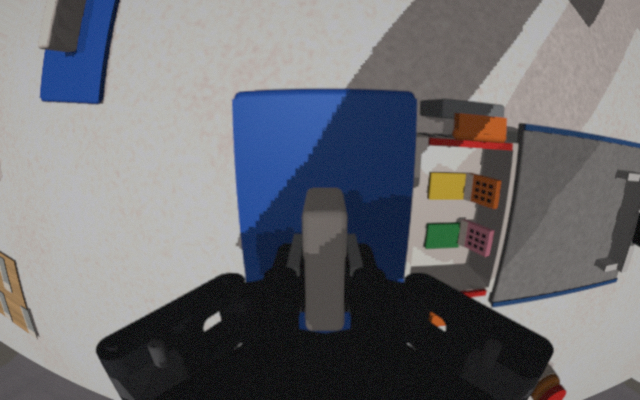

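The cover is held straight by its bar, with its far edge at row ~90, and all four cassettes are on the basket floor.

Run:
```python
from meas import *
c=load('wrist6'); g=cv2.cvtColor(c['pixels'],cv2.COLOR_RGB2HSV); m=cv2.inRange(g,(100,120,20),(130,255,255))
s=r.get_state();q=s['tcp_rot'];T=R.from_quat(np.array(q)[[1,2,3,0]]).as_matrix(); p=s['position']
print(s['position'],s['wrist_force'])
far=[];lf=[];rt=[]
for u in range(255,400,5): far.append((u+.0,85+np.argmax(m[85:130,u]>0)-.5))
for v in range(110,230,5):
    row=np.where(m[v,225:425]>0)[0]+225; lf.append((row[0]-.5,v)); rt.append((row[-1]+.5,v))
for nm,k,dz in [('far',far,.004),('far@8',far,.007),('left',lf,.007),('right',rt,.007)]:
    z=p[2]-.0312+dz; P=plane(c,k,z,True); L=(np.c_[P,np.full(len(P),z)]-p)@T*1000
    i,j=(0,2) if nm[0]=='f' else (2,0)
    f=np.polyfit(L[:,i],L[:,j],1); print(nm,'median',np.median(L[:,j]),'slope deg',np.degrees(f[0]),'at0',f[1])
```

```text
[ 0.46334445 -0.22316219  0.17245891] [-0.19044156 -0.70915059 -0.83113166]
far median 79.53340563022425 slope deg 0.26992985144330095 at0 79.5439022593049
far@8 median 79.33385872598583 slope deg 0.26992985144330545 at0 79.34401885991647
left median -44.38767864210469 slope deg -0.30336332468363697 at0 -44.17891288404471
right median 47.54663406694487 slope deg 0.2458401142760787 at0 47.37599851509631
```

```bash
python3 -c "
from meas import *
go([0.4795,-0.0968,0.122],94.85)"
```

```text
t 14.5 pos [ 0.4633 -0.2232  0.1725] yaw 94.82 tilt [-8.e-04  0.e+00 -1.e+00] j6 -0.66 F [-0.2 -0.7 -0.8] open 0.197
shift/150 [ 0.83   0.336 -0.178]
yaw change 0.03 -> wy -0.001
```

step_arm(
  steps=[
    [0.2, 0, -0.05, 0, 0, 0],
    [0.45, 0, -0.12, 0, 0, 0],
    [0.7, 0, -0.178, 0, 0, 0],
    [0.83, 0, -0.178, 0, 0, 0],
    [0.83, 0.1, -0.178, 0, 0, 0],
    [0.83, 0.25, -0.178, 0, 0, 0],
    [0.83, 0.336, -0.178, 0, 0, 0],
    [0.83, 0.336, -0.178, 0, 0, 0],
  ],
)

```text
time_s: 15.3
position: [0.4773, -0.0978, 0.1186]
tcp_rot: [0.481, -0.477, -0.519, 0.521]
wrist_force: [-1.0, 0.6, -2.9]
opening: 0.195
```

Run:
```python
from meas import *
go([0.4795,-0.0968,0.122],94.85)
c=snap('wrist','wrist7'); s=snap('side','side1'); sc=snap('scene','scene2')
a=cv2.resize(c['pixels'][20:300,140:480],None,fx=1.2,fy=1.2); b=cv2.resize(s['pixels'][150:240,235:340],(392,336),interpolation=cv2.INTER_CUBIC)
cv2.imwrite('pics/v6.png',np.hstack([a,b])[:,:,::-1])
```

```text
t 15.3 pos [ 0.4773 -0.0978  0.1186] yaw 94.71 tilt [-0.0065  0.0019 -1.    ] j6 -0.42 F [-1.   0.6 -2.9] open 0.195
shift/150 [ 0.006 -0.023 -0.015]
yaw change 0.14 -> wy -0.003
```

View pics/v6.png

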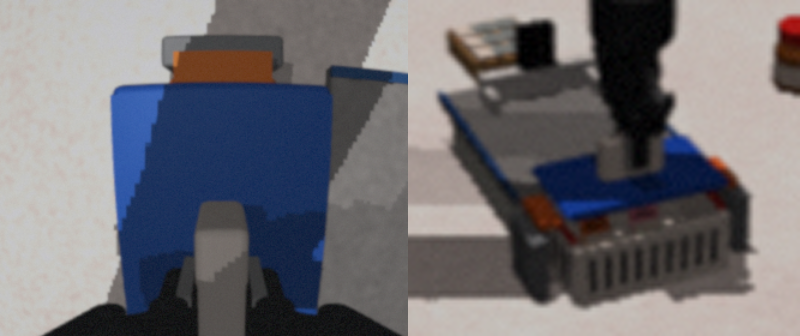

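The cover hovers square above the mouth: cover edges at columns 115–330, catch at 170–280. Next I'll settle and descend.

step_arm(
  steps=[
    [0, 0, 0, 0, 0, 0],
    [0, 0, 0, 0, 0, 0],
    [0, 0, 0, 0, 0, 0],
  ],
)

```text
time_s: 15.75
position: [0.4802, -0.0977, 0.123]
tcp_rot: [-0.478, 0.479, 0.521, -0.52]
wrist_force: [-0.1, -0.4, -1.3]
opening: 0.194
```

Run:
```python
from meas import *
go([0.4795,-0.0968,0.108],94.85)
```

```text
t 15.75 pos [ 0.4802 -0.0977  0.123 ] yaw 94.84 tilt [ 1.4e-03 -5.0e-04 -1.0e+00] j6 -0.42 F [-0.1 -0.4 -1.3] open 0.194
shift/150 [0.006 0.1   0.005]
yaw change 0.01 -> wy -0.0
```

step_arm(
  steps=[
    [0.006, 0.04, 0.005, 0, 0, 0],
    [0.006, 0.08, 0.005, 0, 0, 0],
    [0.006, 0.1, 0.005, 0, 0, 0],
    [0.006, 0.11, 0.005, 0, 0, 0],
    [0.006, 0.11, 0.005, 0, 0, 0],
  ],
)

```text
time_s: 16.25
position: [0.48, -0.0966, 0.1073]
tcp_rot: [-0.477, 0.479, 0.521, -0.52]
wrist_force: [-0.4, 0.7, 5.6]
opening: 0.195
```

step_arm(
  steps=[
    [0, 0.01, 0, 0, 0, 0],
    [0, 0.02, 0, 0, 0, 0],
    [0, 0.02, 0, 0, 0, 0],
  ],
)

```text
time_s: 16.55
position: [0.4805, -0.0967, 0.106]
tcp_rot: [-0.477, 0.48, 0.522, -0.52]
wrist_force: [-3.5, 1.6, 12.2]
opening: 0.195
```

step_arm(
  steps=[
    [0, 0.01, 0, 0, 0, 0],
    [0, 0.02, 0, 0, 0, 0],
    [0, 0.02, 0, 0, 0, 0],
  ],
)

```text
time_s: 16.85
position: [0.48, -0.0971, 0.1019]
tcp_rot: [-0.477, 0.48, 0.521, -0.52]
wrist_force: [-0.6, 0.7, 5.8]
opening: 0.198
```

step_arm(
  steps=[
    [0, 0.01, 0, 0, 0, 0],
    [0, 0.02, 0, 0, 0, 0],
    [0, 0.02, 0, 0, 0, 0],
  ],
)

```text
time_s: 17.15
position: [0.4795, -0.0967, 0.0961]
tcp_rot: [-0.478, 0.479, 0.521, -0.52]
wrist_force: [2.3, -1.1, -2.1]
opening: 0.193
```

step_arm(
  steps=[
    [0, 0.01, 0, 0, 0, 0],
    [0, 0.015, 0, 0, 0, 0],
    [0, 0.015, 0, 0, 0, 0],
  ],
)

```text
time_s: 17.45
position: [0.4795, -0.0967, 0.0952]
tcp_rot: [-0.478, 0.479, 0.521, -0.52]
wrist_force: [0.9, -1.0, 4.7]
opening: 0.191
```

Run:
```python
from meas import *
go([0.4795,-0.0968,0.094],94.85)
```

```text
t 17.45 pos [ 0.4795 -0.0967  0.0952] yaw 94.85 tilt [ 1.5e-03 -3.0e-04 -1.0e+00] j6 -0.42 F [ 0.9 -1.   4.7] open 0.191
shift/150 [-0.001  0.008  0.   ]
yaw change -0.0 -> wy 0.0
```

step_arm(
  steps=[
    [0, 0.005, 0, 0, 0, 0],
    [0, 0.01, 0, 0, 0, 0],
    [0, 0.01, 0, 0, 0, 0],
    [0, 0.01, 0, 0, 0, 0],
    [0, 0.01, 0, 0, 0, 0],
  ],
)

```text
time_s: 17.95
position: [0.4795, -0.0967, 0.0942]
tcp_rot: [-0.478, 0.479, 0.521, -0.52]
wrist_force: [0.1, 0.0, 7.3]
opening: 0.192
```

Run:
```python
from meas import *
go([0.4795,-0.0968,0.093],94.85)
for n in ('wrist','side'): snap(n,n+'8'); print(r.get_state()['wrist_force'],r.get_state()['position'])
```

```text
t 17.95 pos [ 0.4795 -0.0967  0.0942] yaw 94.85 tilt [ 1.8e-03 -4.0e-04 -1.0e+00] j6 -0.42 F [0.1 0.  7.3] open 0.192
shift/150 [-0.001  0.008  0.   ]
yaw change -0.0 -> wy 0.0
[-0.03815949 -0.05770321  7.70096472] [ 0.4795212  -0.09672825  0.09424033]
[1.56828487 0.73672962 7.10964784] [ 0.47952998 -0.09671873  0.09425246]
```

step_arm(
  steps=[
    [0, 0.004, 0, 0, 0, 0],
    [0, 0.008, 0, 0, 0, 0],
    [0, 0.008, 0, 0, 0, 0],
    [0, 0.008, 0, 0, 0, 0],
    [0, 0.008, 0, 0, 0, 0],
    [0, 0.008, 0, 0, 0, 0],
  ],
)

```text
time_s: 18.65
position: [0.4796, -0.0967, 0.0936]
tcp_rot: [-0.478, 0.479, 0.521, -0.52]
wrist_force: [-0.2, 0.4, 8.4]
opening: 0.195
```

Run:
```python
from meas import *
for i in range(3):
    w=snap('wrist','wrist9'); s=r.get_state(); print(s['wrist_force'].round(2),s['position'].round(4))
si=snap('side','side9'); sc=snap('scene','scene9')
a=cv2.resize(w['pixels'][20:240,140:400],None,fx=1.1,fy=1.1); H=a.shape[0]
b=cv2.resize(si['pixels'][150:240,235:340],(int(105*H/90),H),interpolation=cv2.INTER_CUBIC)
d=cv2.resize(sc['pixels'][150:250,305:435],(int(130*H/100)//2*1,H)) if 0 else cv2.resize(sc['pixels'][150:250,305:400],(int(95*H/100),H),interpolation=cv2.INTER_CUBIC)
cv2.imwrite('pics/v7.png',np.hstack([a,b,d])[:,:,::-1]); print(a.shape,b.shape,d.shape)
```

```text
[-0.22  0.33  9.25] [ 0.4795 -0.0967  0.0936]
[-0.99  0.27  8.63] [ 0.4795 -0.0967  0.0935]
[0.05 0.04 9.01] [ 0.4796 -0.0967  0.0936]
(242, 286, 3) (242, 282, 3) (242, 229, 3)
```

Run:
```python
from meas import *
for f,fish in [('scene0',0),('scene2',0),('scene9',0)]:
    c=load(f); g=cv2.cvtColor(c['pixels'],cv2.COLOR_RGB2HSV); o=cv2.inRange(g,(3,150,70),(16,255,255))
    for b in [(335,155,360,175),(315,200,345,222)]:
        k=cont(o,b); print(f,cv2.boundingRect(k),cv2.contourArea(k),(plane(c,k.mean(0),.08)*1000).round(1))
for f in ['wrist7','wrist9']:
    c=load(f); g=cv2.cvtColor(c['pixels'],cv2.COLOR_RGB2HSV); o=cv2.inRange(g,(3,150,50),(16,255,255)); k=cont(o,(250,30,420,110)); R_=rect(c,k,.08); print(f,cv2.boundingRect(k),R_)
```

```text
scene0 (336, 162, 15, 8) 63.5 [[ 396.6 -104.9]]
scene0 (320, 206, 18, 10) 74.0 [[567.7 -90.5]]Traceback (most recent call last):
  File "<stdin>", line 5, in <module>
  File "meas.py", line 4, in cont
    return max(cv2.findContours(z,cv2.RETR_EXTERNAL,cv2.CHAIN_APPROX_NONE)[0],key=cv2.contourArea)[:,0,:]
           ~~~^^^^^^^^^^^^^^^^^^^^^^^^^^^^^^^^^^^^^^^^^^^^^^^^^^^^^^^^^^^^^^^^^^^^^^^^^^^^^^^^^^^^
ValueError: max() iterable argument is empty
```

Run:
```python
from meas import *
for f,b,z in [('scene0',(315,200,345,222),.08),('scene2',(315,200,345,222),.08),('scene9',(315,200,345,222),.08)]:
    c=load(f); g=cv2.cvtColor(c['pixels'],cv2.COLOR_RGB2HSV); o=cv2.inRange(g,(3,150,50),(16,255,255))
    k=cont(o,b); print(f,cv2.boundingRect(k),cv2.contourArea(k),(plane(c,k.mean(0),z)*1000).round(1))
for f in ['wrist7','wrist9']:
    c=load(f); g=cv2.cvtColor(c['pixels'],cv2.COLOR_RGB2HSV); o=cv2.inRange(g,(3,150,50),(16,255,255))
    n,l,st,ce=cv2.connectedComponentsWithStats(o); print(f,[st[i].tolist() for i in range(1,n) if st[i,4]>150])
    i=1+np.argmax(st[1:,4]); ij=np.argwhere(l==i)[:,::-1].astype(np.int32); print(rect(c,ij,.08))
# side view: tops of blue on both catch ends
for f in ['side1','side9']:
    c=load(f); g=cv2.cvtColor(c['pixels'],cv2.COLOR_RGB2HSV); o=cv2.inRange(g,(3,150,50),(16,255,255))
    n,l,st,ce=cv2.connectedComponentsWithStats(o[150:240,235:340].copy()); print(f,[(st[i]+[235,150,0,0,0]).tolist() for i in range(1,n) if st[i,4]>8])
```

```text
scene0 (320, 206, 18, 10) 80.0 [[568.2 -90.3]]
scene2 (319, 206, 21, 10) 94.5 [[565.9 -88.6]]
scene9 (320, 207, 16, 9) 74.0 [[569.3 -90.1]]
wrist7 [[283, 63, 85, 26, 2039]]
((388.7455139160156, -103.88854217529297), (13.749860763549805, 45.01906967163086), 5.26725959777832)
wrist9 [[273, 48, 104, 45, 4292]]
((392.0047607421875, -103.27407836914062), (20.715877532958984, 46.87749481201172), 5.168530464172363)
side1 [[334, 161, 6, 6, 29], [316, 193, 7, 7, 12], [266, 202, 11, 10, 63]]
side9 [[334, 160, 6, 7, 30], [312, 193, 10, 8, 41], [266, 203, 10, 9, 55]]
```

Both catches are back at their rest positions over the cover, and the push is steady. Handing in.

Run:
```python
from h import *
s=r.get_state(); print(s['time_s'],s['wrist_force'],s['position']); print(r.close_job())
```

```text
18.9 [-0.36183221  1.09267296  9.99995764] [ 0.47952588 -0.09669562  0.09352208]
the job is handed in; nothing more can be done
None
```

I swept all four cassettes into the basket with the scraper and stood it back at the far end of the board. I then clipped the blue cover on and handed in at 18.9 s, still pressing it down. The hand-in gives no verdict.

What my last checks showed:

- **Cassettes:** all four were on the basket floor in the last pictures before the cover went on. The fingers stayed well above them throughout.
- **Scraper:** released on the board, about 240 mm from the basket centre.
- **Clipping:** the force rose to about 12 N, then dropped suddenly. Afterwards one catch measured at its rest position to within 1 mm in the wrist camera. The other was within about 1 mm in the scene camera.
- **Pressing:** the wrist force read 8.4–10.0 N, and the cover's own weight adds about 1 N to that. The cover's underside was about 2.4 mm above the rim, so the seal was in by about 3.6 mm, inferred from the tool height. The tool was level and square to the station.

My last combined picture could not be viewed because the 12-picture limit was reached, so the final clip check came from pixel measurements only. I did not measure the bystanders again at the end, but no move went near them.

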